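# Clear the gauge bed and feel the cover gap with a taper blade

### The arm

A 6-joint arm with a two-finger parallel gripper is mounted at the origin on the work surface. World frame = base frame: x ahead of the robot, y to its left, z up, the work surface at z = 0. Lengths are in m, angles in rad, forces in N, time in s.
With the tool pointing down it reaches from about 0.275 to 1 m from the base axis. Payload 8.4 kg.
Tool frame: the origin (TCP) lies between the finger pads; the fingertips stand 8 mm ahead of it and the grasp point (between the pads) lies 11 mm behind it; z points along the fingers, y is the line along which they close (so a half turn about z gives the same grasp; the last joint's range is limited). The gripper opens to 85 mm and grips with 20 to 120 N. Pads are 22 mm wide; open, the fingers measure 114 mm over their backs; the gripper's body (76 mm by 85 mm) begins 54 mm behind the grasp point. The pads swing forward as they close: fully open they stand 13 mm farther back than shut.
Start: joints at [1.321, 0.353, 1.633, -0, 1.155, -0.002], TCP at [0.153, 0.606, 0.239] pointing down, gripper open.
Joint ranges: [-2.63, 2.63], [-0.92, 2.1], [0.06, 2.66], [-1.3, 4.44], [0, 2.69], [-3.02, 3.02]. Speed limits (rad/s): [2.22, 2.22, 2.79, 3.14, 3.14, 3.14].

### API

Orientations are given as a unit quaternion [w, x, y, z].
In Python, from station import manip gives the robot as it stands. The module is installed in compiled form; this text tells all that it offers.
- The arm moves only by the tool arm_command, never from a script. Its argument "rows" is text: rows parted by semicolons, each of 7 numbers parted by spaces: the shift along the tool's x, y, z in m, then the turn, a rotation vector about the tool's x, y, z in rad, then the opening in per cent of the stroke, from 0 (shut) to 100 (fully open). A call has exactly 8 rows; each row is the pose to reach, as a shift and turn from the pose commanded when the call began, along the tool's axes at that moment; what a row does not reach only later rows make up. A row lasts 1/12 s, in which the tool goes at most 41.7 mm and 7.16 degrees, less where a joint would pass 70% of its speed; a pose out of reach is approached as far as the arm can. A call with a gripper value outside its range is refused whole. The fingers move at their own pace and stop on an object; the grip force is fixed at half the most. Time passes only in rows, so rows that repeat a pose let the fingers close, or fill a call up. It gives the time, the measured TCP pose, the force, the opening and the grip force at its end, in the units of the state.
- manip.observe(): the state, without advancing time (a new reading comes with each control period).
- manip.grab_frame(name): name is "scene" or "top"; returns the picture (384x512x3 uint8, red, green, blue); there is no depth.
- manip.camera_info(name): a dict with "fovy" (degrees; the focal length in pixels is half the picture's height over the tangent of half this angle, whatever the lens; pixels are square), "cx", "cy" (the principal point, pixels), "world_to_cam" (4x4, takes a point from world to camera coordinates). Camera axes: x right, y up, looking along -z (the intrinsics and any distortion apply to the point x, -y, -z); pixel columns grow to the right and rows downward; lengths in m; the calibration is good to about 2 mm. A picture is of the moment at which its call begins. camera_info takes no time and is no camera call.
- manip.hand_in(): hands the job in; it is judged then, once.
The state is a dict: "time": time; "joint_positions": joint angles; "dq": joint speeds; "joint_efforts": joint torques, N m; "eef_pos": TCP position; "eef_rot": TCP orientation; "contact_force": force on the tool from outside, world axes, zero at the start; "torque": the same for the moment, N m; "width": finger opening in m; "grasp_force": force on a finger pad.
Only numpy, scipy, OpenCV 4.12 (cv2) and the standard library are available. Lean on these libraries where they do the work, as an engineer would, in place of code of your own. Each camera call takes 0.05 s, during which the arm holds its last target. There are 200 camera calls.

### The job

With the brush, not the fingers, sweep the three scrap pieces off the open part of the steel gauge bed into the tin chute at its side, and stand the brush back upright on the bench. Then take the taper feeler blade by its grip and slide it, flat on the bed and straight, under the middle of the sprung carburetor cover until it drags snugly, without wedging the cover up by more than a millimetre. Finish holding the blade at that depth, still in the gripper; leave everything else alone.

Things in the scene. Friction and masses are not known exactly. Their poses are not given: they have to be found in the camera images.
- bed: Fixed steel gauge bed, flat block 180 (x) by 120 mm (y), top 40 mm above the bench; a foot flange 8 mm high sticks out 10 mm at front and back. Origin under its centre, on the bench; x points level from the open end to the covered end, within 0.25 rad of the robot's x; y left, z up. Open work area: x -90 to +14 mm, full width; the cover hangs over x +14 to +86 mm.
- chute (a point): Tin scrap chute fixed along the bed's right (-y) side; this point is the middle of its upper lip, bed x -40, y -60 mm, 32 mm high. It spans bed x -105 to +25 mm and y -60 to -172 mm, its floor falling from 32 to 6 mm high; side and end walls are 34 to 36 mm high, below the bed's top.
- cover: Cast aluminium carburetor cover: level flange 84 mm wide (y), 66 deep (x), 10 thick, dome on top to 32 mm. Two studs with springs (y +-52 mm, x +35 mm; tops at most 86 mm above the bench) press it down on collars. Origin: middle of its lower front edge, over bed x +20, y 0 mm; x points into the gap, axes as the bed's. A 45 degree lead-in before this edge rises 6 mm over 6 mm.
- gap (a point): Middle of the gap's mouth, on the cover's lower front edge. The gap between the bed's top and the cover's underside is 3.5 to 5.0 mm (varies). The cover starts to lift only when pushed up with about 9.5 N, then rises 1 mm per 1 N more (travel 8 mm).
- blade: Steel taper feeler blade lying flat, 20 mm wide, flat underneath; upper face rises from 2 mm thick at the tip to 7 mm thick 80 mm further back (1 mm per 16 mm). Upright dark wooden grip at its root: 30 (x) by 22 (y) by 50 mm high, its underside level with the blade's. Origin under the grip's centre, on the underside; x points to the tip, z up. 0.1 to 0.16 kg.
- blade_tip (a point): Middle of the blade's tip edge, on its underside, 107 mm along the blade's x from its origin. The blade fills the gap when this point is 24 to 48 mm past the cover's lower front edge, and drags from there on; 16 mm further in lifts the cover 1 mm. The drag when snug is some 4 to 10 N along the bed.
- brush: Bench brush standing on its bristles: stiff black bristle block 85 (x) by 30 (y) by 26 mm high, wooden stock 90 by 32 mm up to 40 mm, on top a grip 60 (x) by 20 mm (y) from 40 to 82 mm high. Origin under its centre, at the bristle ends; x along its length. 0.12 to 0.2 kg. Brush and blade start one left and one right of the bed, either way round.
- scrap_nut: scrap steel hex nut, 19 mm across, 11 mm high, lying on the open part of the bed; origin under its centre
- scrap_lug: scrap broken aluminium lug, 17 x 9 mm, 13 mm high, on the open part of the bed; origin under its centre
- scrap_bush: scrap brass bush, 11 mm square, 14 mm high, on the open part of the bed; origin under its centre. All three scraps start within bed x -68 to -20 mm, y -43 to +35 mm.
- tea_cup: Bystander, leave alone: green glazed tea cup, 68 mm across, 55 mm high; origin under its centre
- float_bowl: Bystander, leave alone: black plastic round float bowl, 62 mm across, 40 mm high; origin under its centre
- float_pair: Bystander, leave alone: pair of brass floats joined by a bracket, 66 x 30 mm, 18 mm high
- t_wrench: Bystander, leave alone: steel T-handle wrench lying flat, 160 mm long, cross bar 90 mm
- jet_jar: Bystander, leave alone: small glass jar with steel cap, 44 mm across, 60 mm high
- carb_body: Bystander, leave alone: cast aluminium carburetor body, 70 x 60 mm, 70 mm high
- screwdriver: Bystander, leave alone: screwdriver, 150 mm long, lying flat
Mind the look-alikes: they are no part of the job. Leave any pink or red look-alike of the blade alone.

How it is judged:
By the outcome, as a careful person would: the job done as asked, in the order asked, and still so for the second after the job is handed in, while the arm keeps its last pose, push and grip.
It also fails if it takes over 67 s, if anything falls off the work surface, if the arm or the gripper's body presses on something with over 40 N, if the wrist force passes 120 N, or if a joint passes its speed limit or range.

## Working session

There is one attempt and no reset: what is moved stays moved. The work goes in short steps, Python scripts to look and compute and a tool call to move; the robot and the scene stay as the last step left them, time stands still between calls to the robot, and variables do not carry over. Pictures are saved under pics/ and viewed, at most 14 in all, crops included, and the job is handed in when it is done.

Besides the shell and the picture viewer there is one more tool, called after ">>>" as name(argument=value, ...) on one line, values as JSON. arm_command: Moves the arm, as the interface text tells. Its arguments: {"type":"object","properties":{"rows":{"type":"string"}},"required":["rows"]}

```bash
mkdir -p pics; cat > h.py <<'E'
import numpy as np, cv2
from station import manip
def K(n):
    c=manip.camera_info(n); f=192/np.tan(np.radians(c['fovy'])/2); return c,f
def ray(n,u,v,z):
    c,f=K(n); T=np.array(c['world_to_cam']); R=T[:3,:3]; o=-R.T@T[:3,3]
    p=np.array([[[u,v]]],float)
    d=np.array(c.get('distortion',np.zeros(5)),float).ravel() if 'distortion' in c else np.zeros(5)
    q=cv2.undistortPoints(p,np.array([[f,0,c['cx']],[0,f,c['cy']],[0,0,1]]),d)[0,0]
    w=R.T@np.array([q[0],-q[1],-1]); return o+w*(z-o[2])/w[2]
def grab(n,name):
    im=manip.grab_frame(n); cv2.imwrite(f'pics/{name}.png',im[:,:,::-1]); return im
E
python3 - <<'E'
from h import *
for n in('scene','top'):
    print(n,manip.camera_info(n)); grab(n,n+'0')
print(manip.observe())
a=[cv2.imread(f'pics/{n}0.png') for n in('scene','top')]
for n,i in zip(('scene','top'),a): cv2.imwrite(f'pics/{n}0b.png',cv2.resize(i,(800,600),interpolation=cv2.INTER_CUBIC))
E
```

```text
scene {'fovy': 57.59459409195387, 'cx': 255.11101127900673, 'cy': 190.35825637151197, 'world_to_cam': array([[ 0.64539073,  0.76361387,  0.01909613, -0.35426543],
       [-0.41523018,  0.32974126,  0.84785293,  0.14798012],
       [ 0.64113548, -0.55512572,  0.52988748, -1.33341904],
       [ 0.        ,  0.        ,  0.        ,  1.        ]])}
top {'fovy': 49.16130407505425, 'cx': 269.72119885951753, 'cy': 197.27699546696806, 'world_to_cam': array([[-0.0138553 , -0.9998773 , -0.00730818,  0.03706962],
       [ 0.9949568 , -0.01451253,  0.09924899, -0.53020499],
       [-0.09934287, -0.0058962 ,  0.99503579, -1.27887   ],
       [ 0.        ,  0.        ,  0.        ,  1.        ]])}
{'time': 0.1, 'joint_positions': array([ 1.32060021e+00,  3.53578331e-01,  1.63404257e+00, -1.32960482e-05,
        1.15516835e+00, -2.39957643e-03]), 'dq': array([ 0.00037807, -0.00258372, -0.0013554 ,  0.00099804,  0.00172762,
        0.00114516]), 'joint_efforts': array([-4.74552908e-04, -6.06362987e+01, -3.42821395e+01,  1.05803869e-05,
        3.93629933e-03,  6.74140074e-05]), 'eef_pos': array([0.15319821, 0.60552418, 0.23864444]), 'eef_rot': array([-6.93310818e-05,  1.23578837e-01,  9.92334577e-01, -5.94298892e-04]), 'contact_force': array([ 0.16453486,  0.92560378, -0.81683234]), 'torque': array([-0.01025082, -0.01113139, -0.01890454]), 'grasp_force': 0.0, 'width': 0.08515758997022452}
```

View pics/top0b.png

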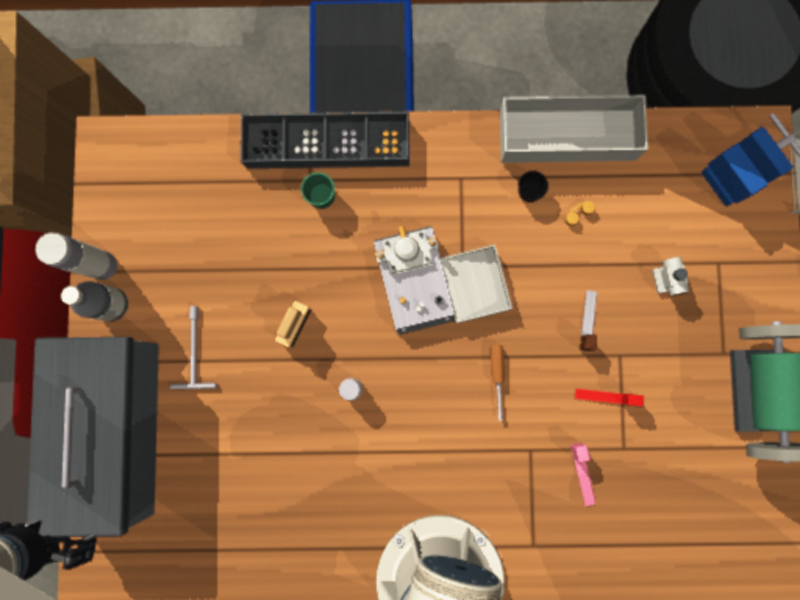

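View pics/scene0b.png

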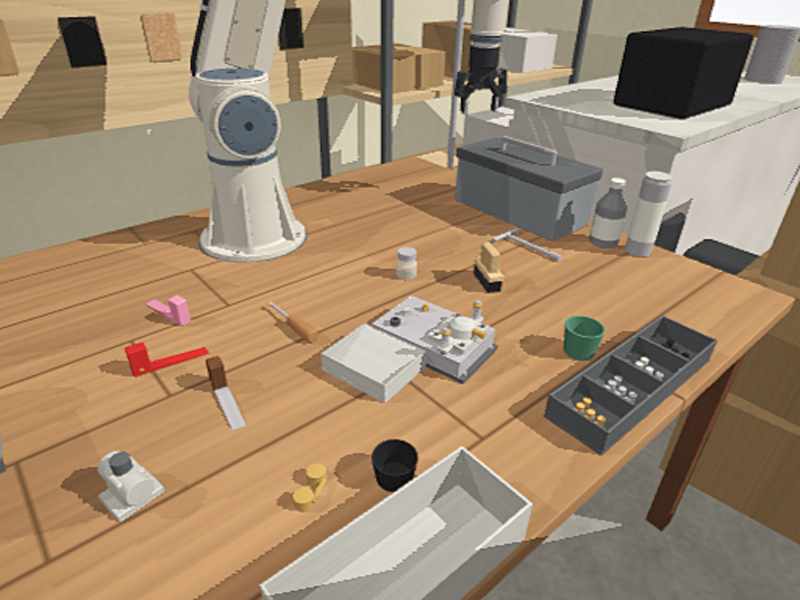

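The top view (800 px scale) shows the brush at (293,325), the bed around (415,280) and scraps at (402,300), (421,309) and (438,301). The chute is to the right of the bed. The dark-gripped blade has its grip at (589,341) and tip at (590,292). The red and pink pieces are look-alikes.

```bash
python3 - <<'E'
import cv2
i=cv2.imread('pics/top0.png')
c=i[140:230,165:345]  # bed+brush
b=i[180:230,355:405]
import numpy as np
c=cv2.resize(c,None,fx=4.4,fy=4.4,interpolation=cv2.INTER_CUBIC)
b=cv2.resize(b,None,fx=4,fy=4,interpolation=cv2.INTER_CUBIC)
o=np.zeros((c.shape[0]+b.shape[0],c.shape[1],3),np.uint8); o[:c.shape[0]]=c; o[c.shape[0]:,:b.shape[1]]=b
cv2.imwrite('pics/crop1.png',o); print(o.shape)
E
```

```text
(596, 792, 3)
```

View pics/crop1.png

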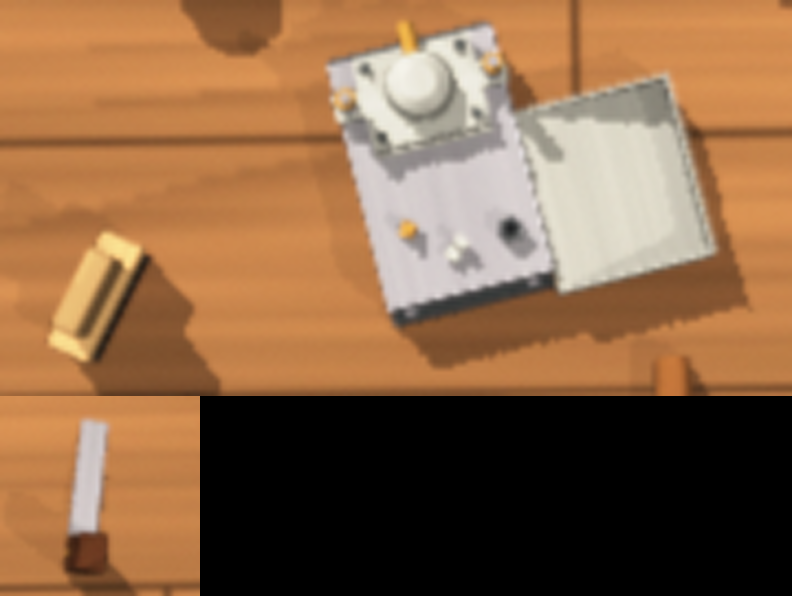

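```bash
cat >> h.py <<'E'
def C(x,y): return (x+.5)/4.4+165-.5,(y+.5)/4.4+140-.5
def B(x,y): return (x+.5)/4+355-.5,(y-396+.5)/4+180-.5
E
python3 - <<'E'
from h import *
np.set_printoptions(precision=4,suppress=True)
P=lambda f,x,y,z: ray('top',*f(x,y),z)[:2]
bc=[P(C,*p,.04) for p in((388,312),(552,272),(491,22),(329,64))]
for i in range(4): print('bed',bc[i],np.linalg.norm(bc[i]-bc[i-1]))
ctr=np.mean(bc,0); x=bc[3]-bc[0]+bc[2]-bc[1]; th=np.arctan2(x[1],x[0]); yv=bc[0]-bc[1]+bc[3]-bc[2]
print('ctr',ctr,'th',th,'th from y',np.arctan2(-yv[0],yv[1]))
R=np.array([[np.cos(th),-np.sin(th)],[np.sin(th),np.cos(th)]])
for n,p,z in(('bush',(407,229),.054),('lug',(456,247),.053),('nut',(511,229),.051)):
    print(n,R.T@(P(C,*p,z)-ctr))
s=[P(C,*p,.04) for p in((103,232),(147,255),(93,361),(50,343))]
for i in range(4): print('stock',s[i],np.linalg.norm(s[i]-s[i-1]))
d=s[0]-s[3]+s[1]-s[2]; print('brush',np.mean(s,0),np.arctan2(d[1],d[0]))
t=(P(B,83,419,.002)+P(B,108,424,.002))/2; g=P(B,87,552,.05); r=(P(B,71,531,.007)+P(B,96,533,.007))/2
d=t-r; print('tip',t,'root',r,np.linalg.norm(d),'griptop',g,'yaw',np.arctan2(d[1],d[0]), 'origin', t-.107*d/np.linalg.norm(d))
# check scene view projection of bed corners
c,f=K('scene');T=c['world_to_cam']
for p in bc+[t,*s]:
    q=T@np.r_[p,.04 if p is not t else 0,1]; print('scene px800',1.5625*(c['cx']+f*q[0]/-q[2]),1.5625*(c['cy']-f*q[1]/-q[2]))
E
```

```text
bed [0.4892 0.082 ] 0.18075013662475906
bed [ 0.5156 -0.0329] 0.11784389546298236
bed [0.694 0.007] 0.1827662798423232
bed [0.6655 0.1219] 0.11845621446182462
ctr [0.5911 0.0445] th 0.2215057102947647 th from y 0.23399707711666606
bush [-0.0392  0.0325]
lug [-0.0592  0.0024]
nut [-0.0557 -0.0377]
stock [0.5483 0.2813] 0.08555568570345248
stock [0.5317 0.2504] 0.03514471849153694
stock [0.458  0.2878] 0.08261065029181046
stock [0.471  0.3179] 0.0327739336639095
brush [0.5022 0.2843] -0.4556876859433032
tip [ 0.564  -0.3157] root [ 0.4762 -0.3016] 0.08893577971828413 griptop [ 0.4586 -0.2931] yaw -0.15950242662556702 origin [ 0.4584 -0.2988]
scene px800 411.5907557784619 294.418745430458
scene px800 372.6227936538244 321.81929019390833
scene px800 461.0591040645536 362.5631044926024
scene px800 495.4462725509959 328.48540822601757
scene px800 240.09021064674602 427.85045666953573
scene px800 503.7662710839776 274.4782588659168
scene px800 487.48163277362363 275.9586499291148
scene px800 473.5739053814081 257.31878016788346
scene px800 487.4625428170626 255.51450546062563
```

```bash
cat > plan.py <<'E'
# usage: plan.py x y z phi [x y z phi ...]   or with B prefix: bed coords x y (phi relative)
import sys
from h import *
from scipy.spatial.transform import Rotation as Ro
BC=np.array([.5911,.0445]); TH=.226
def bed2w(x,y): c,s=np.cos(TH),np.sin(TH); return BC+[c*x-s*y,s*x+c*y]
def w2bed(p): c,s=np.cos(TH),np.sin(TH); d=np.array(p[:2])-BC; return np.array([c*d[0]+s*d[1],-s*d[0]+c*d[1]])
if __name__=='__main__':
    o=manip.observe(); p=o['eef_pos']; q=o['eef_rot']; R=Ro.from_quat([q[1],q[2],q[3],q[0]]).as_matrix()
    phi=np.arctan2(R[1,1],R[0,1]); np.set_printoptions(precision=4,suppress=True)
    print('t',round(o['time'],2),'pos',p,'phi',round(phi,4),'bed',w2bed(p),'F',o['contact_force'],'w',o['width'],'tilt',R[:2,2])
    a=sys.argv[1:]
    while a:
        bed=a[0]=='B'
        if bed: a=a[1:]
        x,y,z,f=map(float,a[:4]); a=a[4:]
        if bed: x,y=bed2w(x,y); f+=TH
        d=np.array([x,y,z])-p; rz=-(f-phi); 
        print('row',R.T@d,'rz',round((rz+np.pi)%(2*np.pi)-np.pi,4))
E
python3 plan.py .503 .284 .150 1.115 .503 .284 .055 1.115
```

```text
t 0.1 pos [0.1532 0.6055 0.2386] phi 1.323 bed [-0.3011  0.6449] F [ 0.1645  0.9256 -0.8168] w 0.08515758997022452 tilt [-0.0003 -0.0012]
row [-0.418  -0.2258  0.0889] rz 0.208
row [-0.418  -0.2257  0.1839] rz 0.208
```

>>> arm_command(rows="-0.03 -0.016 0.006 0 0 0.02 100;-0.065 -0.035 0.014 0 0 0.04 100;-0.1 -0.054 0.022 0 0 0.06 100;-0.135 -0.073 0.03 0 0 0.08 100;-0.17 -0.092 0.038 0 0 0.1 100;-0.205 -0.111 0.046 0 0 0.12 100;-0.24 -0.13 0.054 0 0 0.14 100;-0.27 -0.146 0.06 0 0 0.15 100")

```text
time: 0.77
eef_pos: [0.3804, 0.3959, 0.1785]
eef_rot: [-0.0, 0.198, 0.98, -0.0]
contact_force: [0.1, 0.0, 0.7]
width: 0.0855
grasp_force: 0.0
```

```bash
python3 plan.py .503 .284 .150 1.115 .503 .284 .055 1.115
```

```text
t 0.77 pos [0.3804 0.3959 0.1785] phi 1.1716 bed [-0.1266  0.3897] F [0.0952 0.023  0.6688] w 0.08545978208383083 tilt [-0.0005 -0.0009]
row [-0.1565 -0.0554  0.0285] rz 0.0566
row [-0.1565 -0.0553  0.1235] rz 0.0566
```

>>> arm_command(rows="-0.039 -0.014 0.007 0 0 0.015 100;-0.078 -0.028 0.014 0 0 0.03 100;-0.117 -0.042 0.021 0 0 0.045 100;-0.1565 -0.0553 0.0285 0 0 0.0566 100;-0.1565 -0.0553 0.05 0 0 0.0566 100;-0.1565 -0.0553 0.08 0 0 0.0566 100;-0.1565 -0.0553 0.11 0 0 0.0566 100;-0.1565 -0.0553 0.1235 0 0 0.0566 100")

```text
time: 1.43
eef_pos: [0.5005, 0.285, 0.0523]
eef_rot: [-0.002, 0.226, 0.974, -0.001]
contact_force: [0.0, -1.4, -0.0]
width: 0.0857
grasp_force: 0.0
```

>>> arm_command(rows="0 0 0 0 0 0 100;0 0 0 0 0 0 60;0 0 0 0 0 0 40;0 0 0 0 0 0 0;0 0 0 0 0 0 0;0 0 0 0 0 0 0;0 0 0 0 0 0 0;0 0 0 0 0 0 0")

```text
time: 2.1
eef_pos: [0.5025, 0.2869, 0.0567]
eef_rot: [0.0, 0.225, 0.974, 0.001]
contact_force: [-1.2, 0.2, 7.1]
width: 0.0191
grasp_force: 60.3
```

```bash
python3 - <<'E'
from h import *
a=grab('scene','s1')[110:230,240:400]; b=grab('top','t1')[150:240,150:310]
a=cv2.resize(a,(800,600)); b=cv2.resize(b,(640,360))
cv2.imwrite('pics/s1c.png',cv2.resize(a,(640,480))[:,:,::-1])
E
python3 plan.py B -.048 .072 .13 1.5708 B -.048 .072 .0965 1.5708
```

```text
t 2.2 pos [0.5025 0.2869 0.0567] phi 1.1164 bed [-0.032   0.2561] F [-1.4273 -0.1397  7.8454] w 0.019162935339676668 tilt [0.0012 0.0008]
row [-0.1034 -0.1531 -0.0734] rz -0.6804
row [-0.1034 -0.1531 -0.0399] rz -0.6804
```

View pics/s1c.png

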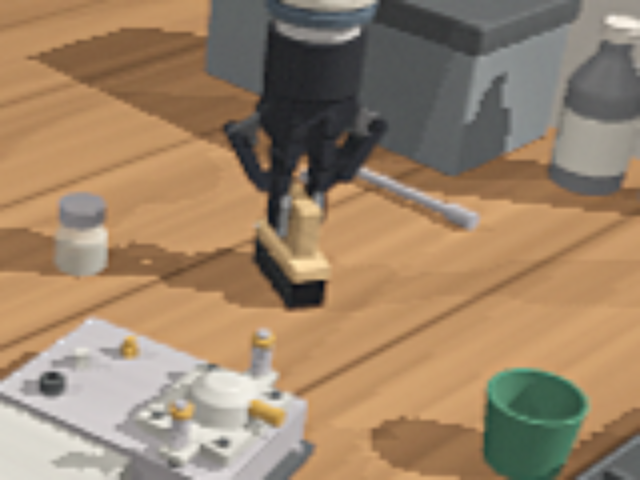

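>>> arm_command(rows="0 0 -0.03 0 0 0 0;0 0 -0.06 0 0 0 0;-0.02 -0.03 -0.073 0 0 -0.12 0;-0.037 -0.055 -0.073 0 0 -0.24 0;-0.054 -0.08 -0.073 0 0 -0.36 0;-0.071 -0.105 -0.073 0 0 -0.48 0;-0.088 -0.13 -0.073 0 0 -0.6 0;-0.1034 -0.1531 -0.073 0 0 -0.68 0")

```text
time: 2.87
eef_pos: [0.5277, 0.102, 0.1289]
eef_rot: [0.0, -0.116, 0.993, -0.0]
contact_force: [0.7, -0.5, -1.9]
width: 0.0195
grasp_force: 59.4
```

```bash
python3 - <<'E'
from h import *
a=grab('top','t2')[150:250,200:330]
cv2.imwrite('pics/t2c.png',cv2.resize(a,(780,600),interpolation=cv2.INTER_CUBIC)[:,:,::-1])
E
python3 plan.py B -.048 .068 .0985 1.5708 B -.048 -.078 .0985 1.5708
```

```text
t 2.92 pos [0.528  0.0983 0.1288] phi 1.8076 bed [-0.0495  0.0666] F [-0.5701 -4.1985 -1.9864] w 0.019142893960749304 tilt [-0.0001 -0.0021]
row [-0.0015  0.0015  0.0303] rz 0.0108
row [ 0.0001 -0.1445  0.0306] rz 0.0108
```

View pics/t2c.png

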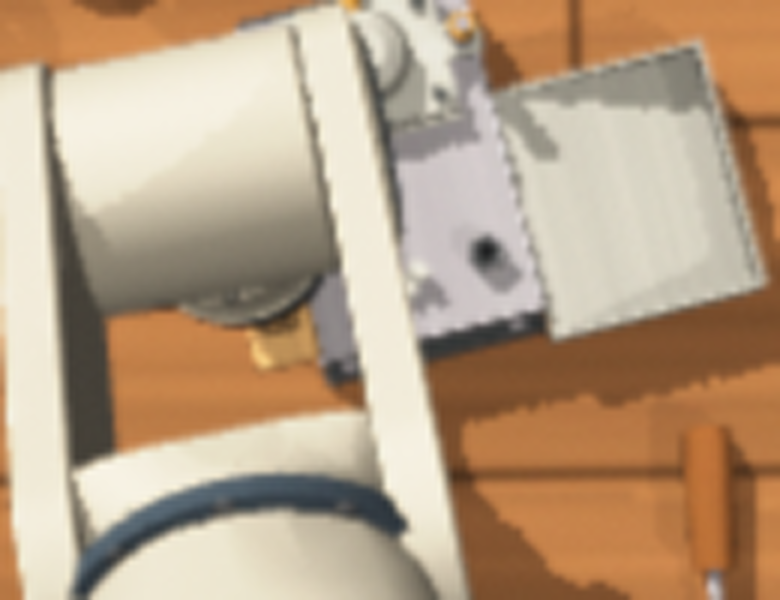

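```bash
python3 - <<'E'
from h import *; from plan import w2bed
for p in((262,368),(317,352)):
    print(w2bed(ray('top',200+p[0]/6,150+p[1]/6,.112)))
E
```

```text
[-0.09243783  0.08339406]
[-0.09123379  0.05578467]
```

>>> arm_command(rows="-0.0015 0.0015 0.015 0 0 0.01 0;-0.0015 0.0015 0.027 0 0 0.01 0;-0.0015 0.0015 0.0305 0 0 0.01 0;-0.001 -0.008 0.0305 0 0 0.01 0;-0.001 -0.018 0.0305 0 0 0.01 0;-0.001 -0.028 0.0305 0 0 0.01 0;-0.001 -0.038 0.0305 0 0 0.01 0;-0.001 -0.048 0.0305 0 0 0.01 0")

```text
time: 3.58
eef_pos: [0.5401, 0.0559, 0.0988]
eef_rot: [0.0, -0.107, 0.994, -0.0]
contact_force: [-0.4, 0.4, -1.7]
width: 0.0191
grasp_force: 59.5
```

```bash
python3 plan.py B -.048 -.078 .0985 1.5708
```

```text
t 3.58 pos [0.5401 0.0559 0.0988] phi 1.7862 bed [-0.0472  0.0225] F [-0.4453  0.3742 -1.6748] w 0.0190909908744562 tilt [0.0008 0.    ]
row [-0.0003 -0.1005  0.0003] rz -0.0106
```

>>> arm_command(rows="0 -0.012 0 0 0 -0.005 0;0 -0.024 0 0 0 -0.01 0;0 -0.036 0 0 0 -0.01 0;0 -0.048 0 0 0 -0.01 0;0 -0.06 0 0 0 -0.01 0;0 -0.072 0 0 0 -0.01 0;0 -0.084 0 0 0 -0.01 0;0 -0.096 0 0 0 -0.01 0")

```text
time: 4.25
eef_pos: [0.5603, -0.038, 0.0984]
eef_rot: [0.0, -0.112, 0.994, -0.0]
contact_force: [0.2, 0.5, 1.3]
width: 0.0191
grasp_force: 59.9
```

>>> arm_command(rows="0 -0.006 0 0 0 0 0;0 -0.01 0 0 0 0 0;0 -0.01 0 0 0 0 0;0 -0.01 -0.02 0 0 0 0;0 -0.01 -0.05 0 0 0 0;0 -0.01 -0.08 0 0 0 0;0 0.02 -0.09 0 0 0 0;0 0.055 -0.09 0 0 0 0")

```text
time: 4.92
eef_pos: [0.5499, 0.0167, 0.1916]
eef_rot: [0.003, -0.111, 0.994, -0.0]
contact_force: [0.4, 0.8, -2.0]
width: 0.0192
grasp_force: 59.6
```

```bash
python3 - <<'E'
from h import *
a=grab('scene','s3')[170:270,190:330]
cv2.imwrite('pics/s3c.png',cv2.resize(a,(798,570),interpolation=cv2.INTER_CUBIC)[:,:,::-1])
E
python3 plan.py .503 .287 .14 1.115 .503 .287 .058 1.115
```

```text
t 4.97 pos [0.5468 0.0226 0.1899] phi 1.7953 bed [-0.0481 -0.0114] F [-2.6754  4.0574 -2.4551] w 0.019334850806944998 tilt [0.0017 0.0032]
row [-0.016   0.2674  0.0507] rz 0.6803
row [-0.0158  0.2672  0.1327] rz 0.6803
```

View pics/s3c.png

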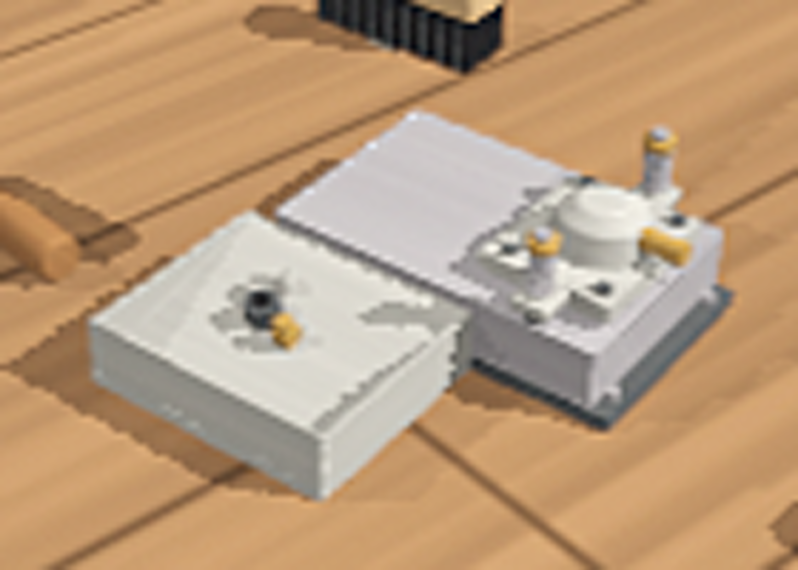

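The bed is clear. The nut is at (262,308) and the bush at (287,332), both in the chute; I'll check the pale lug later. Next I put the brush back.

>>> arm_command(rows="-0.002 0.03 0.01 0 0 0.09 0;-0.004 0.065 0.02 0 0 0.18 0;-0.006 0.1 0.03 0 0 0.27 0;-0.008 0.135 0.04 0 0 0.36 0;-0.01 0.17 0.045 0 0 0.45 0;-0.012 0.205 0.05 0 0 0.54 0;-0.014 0.24 0.05 0 0 0.62 0;-0.016 0.267 0.05 0 0 0.68 0")

```text
time: 5.63
eef_pos: [0.502, 0.2834, 0.1377]
eef_rot: [-0.001, 0.227, 0.974, -0.0]
contact_force: [0.4, 0.0, -1.1]
width: 0.0196
grasp_force: 59.9
```

```bash
python3 plan.py .503 .287 .057 1.115
```

```text
t 5.63 pos [0.502  0.2834 0.1377] phi 1.1135 bed [-0.0333  0.2528] F [ 0.4424  0.0087 -1.0885] w 0.019604759351155125 tilt [-0.0012 -0.    ]
row [0.0007 0.0037 0.0807] rz -0.0015
```

>>> arm_command(rows="0 0.003 0.02 0 0 0 0;0 0.003 0.04 0 0 0 0;0 0.003 0.058 0 0 0 0;0 0.003 0.068 0 0 0 0;0 0.003 0.074 0 0 0 0;0 0.003 0.078 0 0 0 0;0 0.003 0.08 0 0 0 0;0 0.003 0.081 0 0 0 0")

```text
time: 6.3
eef_pos: [0.5053, 0.2835, 0.0577]
eef_rot: [0.0, 0.225, 0.974, 0.0]
contact_force: [0.0, -0.3, -0.7]
width: 0.019
grasp_force: 59.8
```

```bash
python3 plan.py
```

```text
t 6.3 pos [0.5053 0.2835 0.0577] phi 1.1162 bed [-0.03    0.2521] F [ 0.0095 -0.3283 -0.7064] w 0.019007767998546664 tilt [0.0006 0.0004]
```

>>> arm_command(rows="0 0 0.001 0 0 0 0;0 0 0.001 0 0 0 0;0 0 0.001 0 0 0 40;0 0 0.001 0 0 0 70;0 0 -0.002 0 0 0 70;0 0 -0.02 0 0 0 70;0 0 -0.05 0 0 0 70;0 0 -0.085 0 0 0 70")

```text
time: 6.97
eef_pos: [0.5038, 0.2827, 0.1421]
eef_rot: [-0.001, 0.225, 0.974, -0.001]
contact_force: [1.3, 0.2, -0.2]
width: 0.0594
grasp_force: 0.0
```

```bash
python3 plan.py .4584 -.2960 .18 1.411 .4584 -.2960 .18 -1.73 .45 0 .2 .8;python3 -c "from station import manip;print(manip.observe()['joint_positions'])"
```

```text
t 6.97 pos [0.5038 0.2827 0.1421] phi 1.1164 bed [-0.0317  0.2517] F [ 1.3274  0.1544 -0.2345] w 0.05939020199332702 tilt [-0.0029 -0.0016]
row [-0.2131 -0.54   -0.0368] rz -0.2946
row [-0.2131 -0.54   -0.0368] rz 2.8464
row [-0.0756 -0.2778 -0.0573] rz 0.3164
[ 5.08786913e-01  3.92466090e-01  1.81831412e+00 -5.39656454e-06
  9.34142418e-01 -6.07616257e-01]
```

>>> arm_command(rows="-0.014 -0.035 -0.01 0 0 -0.03 100;-0.028 -0.07 -0.02 0 0 -0.06 100;-0.042 -0.106 -0.037 0 0 -0.09 100;-0.056 -0.142 -0.037 0 0 -0.12 100;-0.07 -0.178 -0.037 0 0 -0.15 100;-0.085 -0.215 -0.037 0 0 -0.18 100;-0.1 -0.252 -0.037 0 0 -0.21 100;-0.114 -0.29 -0.037 0 0 -0.24 100")

```text
time: 7.63
eef_pos: [0.48, -0.029, 0.18]
eef_rot: [0.001, 0.106, 0.994, 0.0]
contact_force: [1.6, -0.5, -0.5]
width: 0.0848
grasp_force: 0.0
```

```bash
python3 plan.py .4584 -.297 .1 1.411 .4584 -.297 .019 1.411
python3 - <<'E'
from h import *
a=grab('top','t4')[170:240,320:420]
b=grab('scene','s4')
cv2.imwrite('pics/t4c.png',cv2.resize(a,(800,560),interpolation=cv2.INTER_CUBIC)[:,:,::-1])
E
```

```text
t 7.63 pos [ 0.48  -0.029  0.18 ] phi 1.3582 bed [-0.1248 -0.0467] F [ 1.6379 -0.5025 -0.4841] w 0.08478783204573193 tilt [ 0.0015 -0.0001]
row [-0.0353 -0.2666  0.08  ] rz -0.0528
row [-0.0352 -0.2666  0.161 ] rz -0.0528
```

View pics/t4c.png

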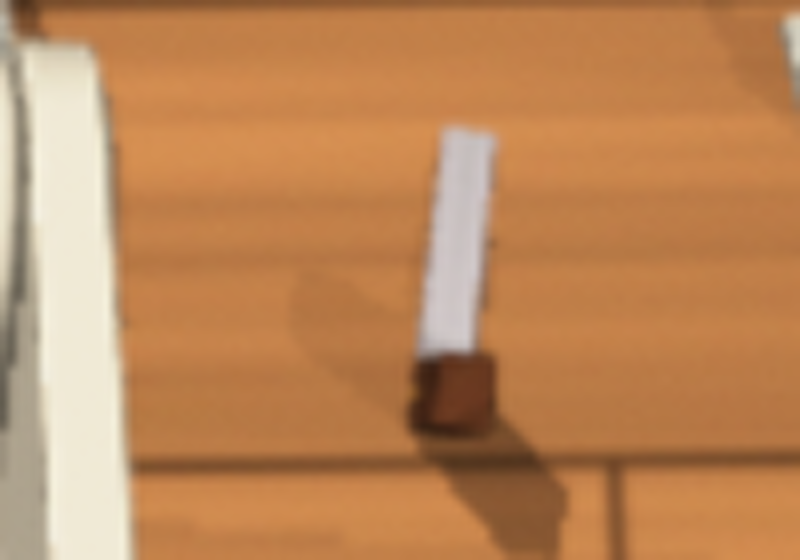

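```bash
python3 - <<'E'
from h import *
P=lambda x,y,z: ray('top',320+x/8-.44,170+y/8-.44,z)[:2]
g=P(463,391,.05); t=P(469.5,131,.002); 
for a,b in(((443,128),(418,355)),((496,134),(473,353))):
    d=P(*a,.002)-P(*b,.0065); print(np.arctan2(d[1],d[0]),np.linalg.norm(d))
d=t-g; print(g,t,np.linalg.norm(d),np.arctan2(d[1],d[0]))
E
python3 plan.py .4595 -.2985 .1 1.425 .4595 -.2985 .019 1.425
```

```text
-0.1581248620910085 0.09129801786088089
-0.1559421310373071 0.08804443427928844
[ 0.4590891  -0.29636589] [ 0.56424902 -0.31496042] 0.10679121921615994 -0.1750124602733955
t 7.73 pos [ 0.4795 -0.0319  0.1799] phi 1.353 bed [-0.1259 -0.0495] F [0.2924 0.3422 0.0335] w 0.08501155396596782 tilt [ 0.0006 -0.0014]
row [-0.038  -0.2645  0.0802] rz -0.072
row [-0.038  -0.2644  0.1612] rz -0.072
```

>>> arm_command(rows="-0.005 -0.036 0.01 0 0 -0.01 100;-0.01 -0.072 0.02 0 0 -0.02 100;-0.016 -0.108 0.03 0 0 -0.03 100;-0.021 -0.145 0.045 0 0 -0.04 100;-0.027 -0.182 0.06 0 0 -0.05 100;-0.032 -0.218 0.07 0 0 -0.058 100;-0.037 -0.25 0.08 0 0 -0.058 100;-0.038 -0.263 0.08 0 0 -0.058 100")

```text
time: 8.4
eef_pos: [0.4609, -0.2951, 0.098]
eef_rot: [-0.0, 0.079, 0.997, -0.0]
contact_force: [-0.0, -0.3, 0.8]
width: 0.0857
grasp_force: 0.0
```

```bash
python3 plan.py .459 -.297 .019 1.411
```

```text
t 8.4 pos [ 0.4609 -0.2951  0.098 ] phi 1.4125 bed [-0.203  -0.3018] F [-0.0195 -0.2971  0.7662] w 0.08570823662987057 tilt [-0.0006 -0.0001]
row [ 0.0015 -0.0021  0.079 ] rz 0.0015
```

>>> arm_command(rows="0.001 -0.001 0.015 0 0 0 100;0.0015 -0.002 0.03 0 0 0 100;0.0015 -0.002 0.045 0 0 0 100;0.0015 -0.002 0.06 0 0 0 100;0.0015 -0.002 0.072 0 0 0 100;0.0015 -0.002 0.078 0 0 0 100;0.0015 -0.002 0.078 0 0 0 100;0.0015 -0.002 0.078 0 0 0 100")

```text
time: 9.07
eef_pos: [0.4598, -0.2938, 0.0215]
eef_rot: [-0.0, 0.078, 0.997, 0.0]
contact_force: [0.3, 0.2, -0.1]
width: 0.0854
grasp_force: 0.0
```

>>> arm_command(rows="0 0 0 0 0 0 60;0 0 0 0 0 0 40;0 0 0 0 0 0 30;0 0 0 0 0 0 20;0 0 0 0 0 0 0;0 0 0 0 0 0 0;0 0 0 0 0 0 0;0 0 0 0 0 0 0")

```text
time: 9.73
eef_pos: [0.4598, -0.2944, 0.0218]
eef_rot: [0.0, 0.078, 0.997, -0.0]
contact_force: [-1.5, -1.2, 5.5]
width: 0.0213
grasp_force: 57.6
```

```bash
python3 plan.py B -.13 0 .12 1.5708
python3 - <<'E'
from h import *
a=grab('top','t5')[170:240,320:420]
cv2.imwrite('pics/t5c.png',cv2.resize(a,(600,420),interpolation=cv2.INTER_CUBIC)[:,:,::-1])
E
```

```text
t 9.73 pos [ 0.4598 -0.2944  0.0218] phi 1.4143 bed [-0.2039 -0.3009] F [-1.5079 -1.2336  5.4976] w 0.02129786728041972 tilt [ 0.0008 -0.0006]
row [ 0.0436  0.3067 -0.0984] rz -0.3825
```

View pics/t5c.png

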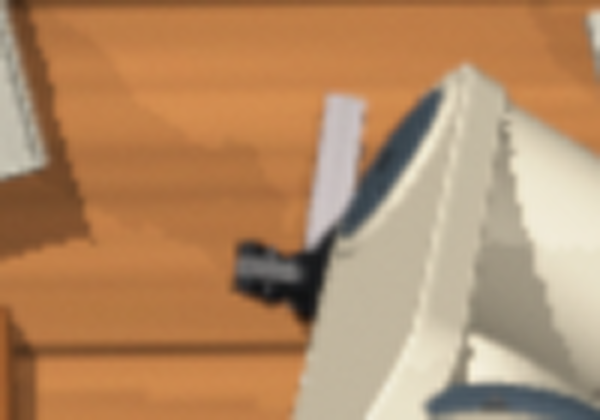

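```bash
python3 - <<'E'
from h import *
P=lambda x,y,z: ray('top',320+x/6-.42,170+y/6-.42,z)[:2]
t=P(347,96.5,.002); tcp=np.array([.4598,-.2944]); d=t-tcp; y=1.4143-np.pi/2
ux=np.array([np.cos(y),np.sin(y)]); print(t, 'along',d@ux,'lat',d@[-ux[1],ux[0]], 'd yaw rel', np.arctan2(d[1],d[0])-y)
e=P(327,93,.002)-P(309,237,.0065); print('edge yaw',np.arctan2(e[1],e[0]), 'tool',y)
E
python3 plan.py .4598 -.2944 .13 1.4143  B -.16 0 .12 1.5708
```

```text
[ 0.56515584 -0.31235441] along 0.1068666735416869 lat -0.0013144160614109205 d yaw rel -0.01229896788498594
edge yaw -0.1740629557037638 tool -0.15649632679489667
t 9.78 pos [ 0.4598 -0.2944  0.0218] phi 1.4143 bed [-0.204  -0.3009] F [-0.3624 -1.3007  5.3073] w 0.020953014505513786 tilt [ 0.0007 -0.0006]
row [-0.0001 -0.     -0.1082] rz 0.0
row [ 0.0714  0.2955 -0.0984] rz -0.3825
```

>>> arm_command(rows="0 0 -0.03 0 0 0 0;0 0 -0.065 0 0 0 0;0.008 0.03 -0.098 0 0 -0.05 0;0.016 0.065 -0.098 0 0 -0.1 0;0.024 0.1 -0.098 0 0 -0.15 0;0.032 0.135 -0.098 0 0 -0.2 0;0.04 0.17 -0.098 0 0 -0.25 0;0.048 0.205 -0.098 0 0 -0.3 0")

```text
time: 10.45
eef_pos: [0.4433, -0.0825, 0.1194]
eef_rot: [0.0, -0.073, 0.997, 0.0]
contact_force: [1.0, 0.7, -0.6]
width: 0.0212
grasp_force: 57.9
```

```bash
python3 plan.py B -.125 0 .10 1.5708
```

```text
t 10.45 pos [ 0.4433 -0.0825  0.1194] phi 1.7163 bed [-0.1725 -0.0907] F [ 0.9817  0.6969 -0.6483] w 0.021237498626420066 tilt [0.0001 0.0001]
row [-0.04    0.0942  0.0194] rz -0.0805
```

>>> arm_command(rows="-0.007 0.016 0 0 0 -0.02 0;-0.014 0.032 0 0 0 -0.04 0;-0.021 0.048 0.005 0 0 -0.06 0;-0.028 0.064 0.01 0 0 -0.08 0;-0.034 0.08 0.015 0 0 -0.0805 0;-0.04 0.094 0.019 0 0 -0.0805 0;-0.04 0.094 0.019 0 0 -0.0805 0;-0.04 0.094 0.019 0 0 -0.0805 0")

```text
time: 11.12
eef_pos: [0.4697, 0.0151, 0.1]
eef_rot: [-0.001, -0.113, 0.994, 0.0]
contact_force: [-0.3, 0.6, -0.9]
width: 0.0215
grasp_force: 58.0
```

```bash
python3 plan.py B -.125 0 .0640 1.5708
python3 - <<'E'
from h import *
a=grab('top','t6')[130:230,220:350]; b=grab('scene','s6')[150:270,170:330]
cv2.imwrite('pics/c6.png',np.vstack([cv2.resize(a,(390,300),interpolation=cv2.INTER_CUBIC),np.zeros((0,390,3),np.uint8)])[:,:,::-1])
o=np.zeros((540,800,3),np.uint8); o[:300,:390]=cv2.resize(a,(390,300),interpolation=cv2.INTER_CUBIC); o[:300,400:]=cv2.resize(b,(400,300),interpolation=cv2.INTER_CUBIC)
o=o[:300]; cv2.imwrite('pics/c6.png',o[:,:,::-1])
E
```

```text
t 11.12 pos [0.4697 0.0151 0.1   ] phi 1.7966 bed [-0.1249 -0.0015] F [-0.3009  0.592  -0.9237] w 0.021470700063470585 tilt [-0.001  -0.0001]
row [0.0001 0.0015 0.036 ] rz -0.0002
```

View pics/c6.png

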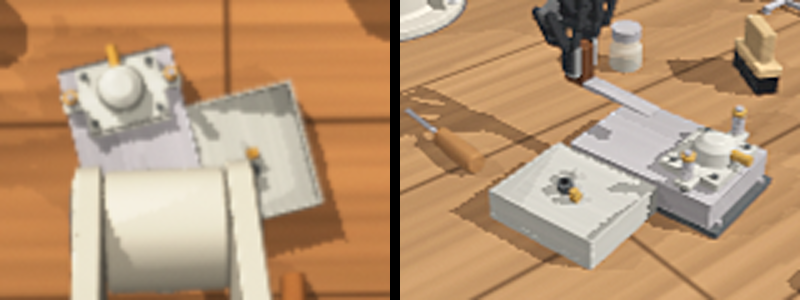

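>>> arm_command(rows="0 0.0015 0.01 0 0 0 0;0 0.0015 0.02 0 0 0 0;0 0.0015 0.028 0 0 0 0;0 0.0015 0.033 0 0 0 0;0 0.0015 0.036 0 0 0 0;0 0.0015 0.037 0 0 0 0;0 0.0015 0.0375 0 0 0 0;0 0.0015 0.038 0 0 0 0")

```text
time: 11.88
eef_pos: [0.47, 0.0161, 0.0624]
eef_rot: [0.0, -0.112, 0.994, -0.0]
contact_force: [-1.2, 0.3, -1.3]
width: 0.0215
grasp_force: 58.0
```

```bash
python3 plan.py B -.11 0 .0620 1.5708
python3 - <<'E'
from h import *
b=grab('scene','s7')[165:255,190:320]
cv2.imwrite('pics/c7.png',cv2.resize(b,(780,540),interpolation=cv2.INTER_CUBIC)[:,:,::-1])
E
```

```text
t 11.88 pos [0.47   0.0161 0.0624] phi 1.7949 bed [-0.1244 -0.0005] F [-1.1952  0.3325 -1.2995] w 0.021501038414106954 tilt [ 0.0003 -0.    ]
row [-0.0144  0.0005  0.0004] rz -0.0019
```

View pics/c7.png

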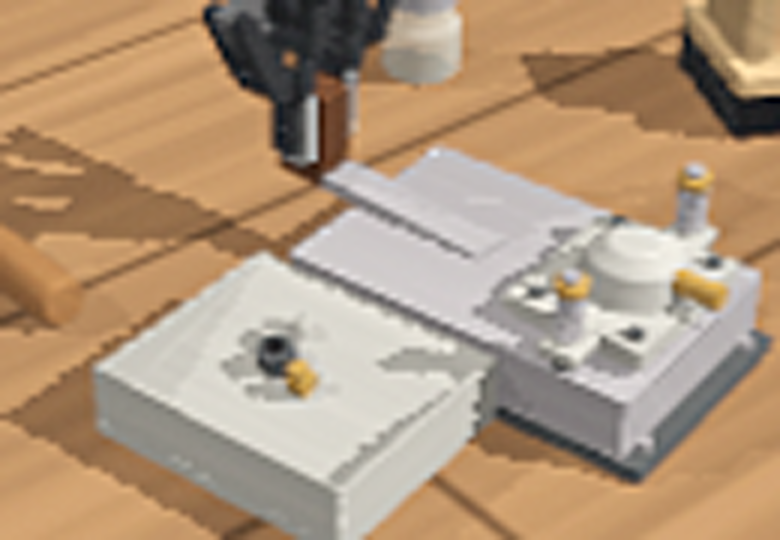

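The blade lies along the bed's midline, with its tip at (480,252). The nut is at (275,352) and the bush at (300,378) in the chute. I now lower until contact.

>>> arm_command(rows="0 0 0.0003 0 0 0 0;0 0 0.0006 0 0 0 0;0 0 0.0008 0 0 0 0;0 0 0.001 0 0 0 0;0 0 0.001 0 0 0 0;0 0 0.001 0 0 0 0;0 0 0.001 0 0 0 0;0 0 0.001 0 0 0 0")

```text
time: 12.6
eef_pos: [0.4699, 0.0161, 0.0617]
eef_rot: [0.0, -0.112, 0.994, -0.0]
contact_force: [-1.5, -0.8, 4.8]
width: 0.0218
grasp_force: 58.8
```

```bash
python3 plan.py;  python3 - <<'E'
from h import *
o=manip.observe(); print(o['torque'])
# pale lug in chute
im=cv2.imread('pics/s7.png')[165:255,190:320]; print(cv2.cvtColor(im,cv2.COLOR_BGR2GRAY)[50:68:1,30:58:2])
E
```

```text
t 12.6 pos [0.4699 0.0161 0.0617] phi 1.7949 bed [-0.1245 -0.0005] F [-1.5465 -0.8446  4.7641] w 0.021847966831943042 tilt [ 0.0004 -0.    ]
[-0.00250112  0.15539649  0.01909095]
[[149 212 200 206 205 217 218 216 217 217 217 217 220 222]
 [201 200 202 198 208 216 216 219 218 219 216 216 217 219]
 [203 199 208 200 214 214 217 216 219 223 203 217 216 217]
 [200 202 204 208 215 214 219 188 185 199 208 217 218 215]
 [199 207 202 210 216 216 215 176 171 145 203 204 217 217]
 [205 206 203 218 217 199 161 218 181 157 183 205 210 217]
 [210 205 212 217 219 161 167  86  68 142 191 205 210 219]
 [201 206 212 219 220 173 159  54  23 122 218 218 217 218]
 [201 202 220 219 221 208 145  71  53  99 210 217 215 216]
 [203 200 216 220 204 168 157 114 107  92 196 208 216 214]
 [204 208 216 201 165 171 153  71  65 138 192 209 214 215]
 [202 210 217 204 164 169 164  53  59 173 182 211 217 214]
 [200 217 218 221 167 176 185 115  78 119 163 189 219 215]
 [210 213 215 219 205 225 228 170 184 135 163 164 220 216]
 [219 217 213 216 219 203 162 170 179  93 161 180 204 208]
 [217 218 217 214 217 207 167 165 171 125 137 201 206 209]
 [217 216 218 216 215 220 197 172 174 180 176 211 222 218]
 [219 217 217 218 217 216 219 223 223 224 223 221 221 219]]
```

>>> arm_command(rows="-0.003 0.0005 -0.0004 0 0 0 0;-0.01 0.0005 -0.0004 0 0 0 0;-0.017 0.0005 -0.0004 0 0 0 0;-0.024 0.0005 -0.0004 0 0 0 0;-0.031 0.0005 -0.0004 0 0 0 0;-0.038 0.0005 -0.0004 0 0 0 0;-0.045 0.0005 -0.0004 0 0 0 0;-0.051 0.0005 -0.0004 0 0 0 0")

```text
time: 13.27
eef_pos: [0.5199, 0.0281, 0.0618]
eef_rot: [-0.0, -0.112, 0.994, -0.0]
contact_force: [-5.1, -1.2, 7.7]
width: 0.0214
grasp_force: 58.8
```

```bash
cat > st.py <<'E'
from h import *; from plan import w2bed,TH
o=manip.observe(); b=w2bed(o['eef_pos']); F=o['contact_force']
print('t',round(o['time'],2),'bed',b.round(4),'z',o['eef_pos'][2].round(4),'tip past edge mm',round((b[0]+.107-.020)*1000,1),'Fbed x,y,z',(F[0]*np.cos(TH)+F[1]*np.sin(TH)).round(2),(-F[0]*np.sin(TH)+F[1]*np.cos(TH)).round(2),F[2].round(2),'T',o['torque'].round(2))
E
python3 st.py
```

```text
t 13.27 bed [-0.073 -0.   ] z 0.0618 tip past edge mm 14.0 Fbed x,y,z -5.24 -0.03 7.71 T [-0.18  0.59  0.02]
```

>>> arm_command(rows="0 0 -0.0003 0 0 0 0;0 0 -0.0006 0 0 0 0;-0.001 0 -0.0007 0 0 0 0;-0.002 0 -0.0007 0 0 0 0;-0.003 0 -0.0007 0 0 0 0;-0.004 0 -0.0007 0 0 0 0;-0.005 0 -0.0007 0 0 0 0;-0.006 0 -0.0007 0 0 0 0")

```text
time: 13.93
eef_pos: [0.5252, 0.0293, 0.0623]
eef_rot: [-0.0, -0.112, 0.994, 0.0]
contact_force: [-0.3, 0.5, -1.7]
width: 0.0212
grasp_force: 58.0
```

```bash
python3 st.py; python3 plan.py B -.06 0 .062 1.5708 | tail -1
```

```text
t 13.93 bed [-0.0676 -0.    ] z 0.0623 tip past edge mm 19.4 Fbed x,y,z -0.17 0.51 -1.65 T [-0.04  0.11 -0.04]
row [-0.0076  0.0001  0.0003] rz -0.002
```

>>> arm_command(rows="0 0 0.0003 0 0 0 0;-0.001 0 0.0003 0 0 0 0;-0.002 0 0.0003 0 0 0 0;-0.003 0 0.0003 0 0 0 0;-0.004 0 0.0003 0 0 0 0;-0.005 0 0.0003 0 0 0 0;-0.006 0 0.0003 0 0 0 0;-0.007 0 0.0003 0 0 0 0")

```text
time: 14.6
eef_pos: [0.5311, 0.0308, 0.0619]
eef_rot: [-0.001, -0.112, 0.994, 0.0]
contact_force: [-6.3, -1.8, 2.1]
width: 0.0213
grasp_force: 58.4
```

```bash
python3 st.py
```

```text
t 14.6 bed [-0.0615  0.0001] z 0.0619 tip past edge mm 25.5 Fbed x,y,z -6.53 -0.31 2.06 T [-0.2   0.76 -0.03]
```

>>> arm_command(rows="-0.0004 0 0 0 0 0 0;-0.0008 0 0 0 0 0 0;-0.0012 0 0 0 0 0 0;-0.0016 0 0 0 0 0 0;-0.002 0 0 0 0 0 0;-0.0024 0 0 0 0 0 0;-0.0028 0 0 0 0 0 0;-0.003 0 0 0 0 0 0")

```text
time: 15.27
eef_pos: [0.5319, 0.031, 0.0618]
eef_rot: [-0.003, -0.112, 0.994, -0.0]
contact_force: [-14.0, -3.6, 10.6]
width: 0.0216
grasp_force: 59.6
```

```bash
python3 st.py
```

```text
t 15.27 bed [-0.0607  0.0001] z 0.0618 tip past edge mm 26.3 Fbed x,y,z -14.45 -0.33 10.57 T [-0.52  1.59 -0.01]
```

>>> arm_command(rows="0.001 0 -0.0002 0 0 0 0;0.0015 0 -0.0003 0 0 0 0;0.0015 0 -0.0004 0 0 0 0;0.0015 0 -0.0004 0 0 0 0;0.0015 0 -0.0004 0 0 0 0;0.0015 0 -0.0004 0 0 0 0;0.0015 0 -0.0004 0 0 0 0;0.0015 0 -0.0004 0 0 0 0")

```text
time: 15.93
eef_pos: [0.532, 0.031, 0.0621]
eef_rot: [-0.002, -0.112, 0.994, 0.0]
contact_force: [-6.7, -0.7, 1.0]
width: 0.0214
grasp_force: 58.2
```

```bash
python3 st.py; python3 plan.py B -.055 0 .062 1.5708
python3 - <<'E'
from h import *
b=grab('scene','s8')[165:255,200:330]
cv2.imwrite('pics/c8.png',cv2.resize(b,(780,540),interpolation=cv2.INTER_CUBIC)[:,:,::-1])
E
```

```text
t 15.93 bed [-0.0607  0.0001] z 0.0621 tip past edge mm 26.3 Fbed x,y,z -6.65 0.82 0.98 T [-0.22  0.79 -0.02]
t 15.93 pos [0.532  0.031  0.0621] phi 1.7949 bed [-0.0607  0.0001] F [-6.6637 -0.6912  0.9778] w 0.02143771351296041 tilt [-0.0032 -0.0003]
row [-0.0057 -0.0001  0.    ] rz -0.0019
```

View pics/c8.png

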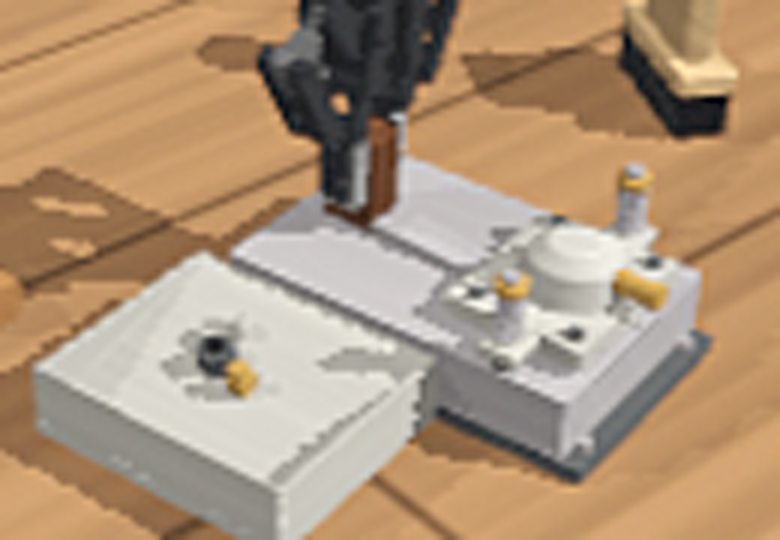

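>>> arm_command(rows="-0.0003 0 -0.0001 0 0 0 0;-0.0006 0 -0.0001 0 0 0 0;-0.0009 0 -0.0001 0 0 0 0;-0.0012 0 -0.0001 0 0 0 0;-0.0015 0 -0.0001 0 0 0 0;-0.0018 0 -0.0001 0 0 0 0;-0.0021 0 -0.0001 0 0 0 0;-0.0024 0 -0.0001 0 0 0 0")

```text
time: 16.65
eef_pos: [0.5321, 0.0312, 0.0619]
eef_rot: [-0.004, -0.112, 0.994, -0.0]
contact_force: [-13.6, -4.2, 8.2]
width: 0.0218
grasp_force: 59.6
```

```bash
python3 st.py; python3 plan.py|head -1
```

```text
t 16.65 bed [-0.0605  0.0002] z 0.0619 tip past edge mm 26.5 Fbed x,y,z -14.23 -0.99 8.19 T [-0.55  1.7  -0.02]
t 16.65 pos [0.5321 0.0312 0.0619] phi 1.7949 bed [-0.0605  0.0002] F [-13.6492  -4.1568   8.1856] w 0.021798963604953033 tilt [-0.0074 -0.0009]
```

>>> arm_command(rows="0.0005 0 -0.0001 0 -0.001 0 0;0.001 0 -0.0002 0 -0.003 0 0;0.001 0 -0.0003 0 -0.005 0 0;0.001 0 -0.0003 0 -0.007 0 0;0.001 0 -0.0003 0 -0.007 0 0;0.001 0 -0.0003 0 -0.007 0 0;0.001 0 -0.0003 0 -0.007 0 0;0.001 0 -0.0003 0 -0.007 0 0")

```text
time: 17.32
eef_pos: [0.5322, 0.0312, 0.062]
eef_rot: [0.001, -0.112, 0.994, 0.0]
contact_force: [-6.4, -2.4, -1.3]
width: 0.0217
grasp_force: 58.2
```

```bash
python3 st.py; python3 plan.py|head -1
```

```text
t 17.32 bed [-0.0604  0.0003] z 0.062 tip past edge mm 26.6 Fbed x,y,z -6.74 -0.95 -1.29 T [-0.3   1.25 -0.04]
t 17.32 pos [0.5322 0.0312 0.062 ] phi 1.7949 bed [-0.0604  0.0003] F [-6.3524 -2.4334 -1.2918] w 0.021747567566178502 tilt [0.0014 0.0011]
```

>>> arm_command(rows="-0.0002 0 0 0 0 0 0;-0.0004 0 0 0 0 0 0;-0.0006 0 0 0 0 0 0;-0.0008 0 0 0 -0.001 0 0;-0.001 0 0 0 -0.001 0 0;-0.0012 0 0 0 -0.001 0 0;-0.0014 0 0 0 -0.001 0 0;-0.0015 0 0 0 -0.001 0 0")

```text
time: 17.98
eef_pos: [0.5324, 0.0313, 0.0619]
eef_rot: [-0.0, -0.112, 0.994, 0.0]
contact_force: [-12.4, -3.6, 3.9]
width: 0.0212
grasp_force: 59.0
```

```bash
python3 st.py; python3 plan.py|head -1
```

```text
t 17.98 bed [-0.0602  0.0003] z 0.0619 tip past edge mm 26.8 Fbed x,y,z -12.91 -0.77 3.93 T [-0.58  1.86 -0.07]
t 17.98 pos [0.5324 0.0313 0.0619] phi 1.795 bed [-0.0602  0.0003] F [-12.4139  -3.6417   3.9315] w 0.02119531904640478 tilt [-0.0001  0.0009]
```

>>> arm_command(rows="0 0 -0.0002 0 0 0 0;0 0 -0.0003 0 -0.001 0 0;-0.0002 0 -0.0003 0 -0.001 0 0;-0.0004 0 -0.0004 0 -0.001 0 0;-0.0006 0 -0.0004 0 -0.001 0 0;-0.0008 0 -0.0004 0 -0.001 0 0;-0.001 0 -0.0004 0 -0.001 0 0;-0.001 0 -0.0004 0 -0.001 0 0")

```text
time: 18.65
eef_pos: [0.5325, 0.0314, 0.0619]
eef_rot: [-0.0, -0.112, 0.994, 0.001]
contact_force: [-13.9, -3.2, 3.5]
width: 0.021
grasp_force: 59.3
```

```bash
python3 st.py; python3 plan.py|head -1
```

```text
t 18.65 bed [-0.06    0.0004] z 0.0619 tip past edge mm 27.0 Fbed x,y,z -14.22 0.01 3.48 T [-0.63  2.06 -0.12]
t 18.65 pos [0.5325 0.0314 0.0619] phi 1.7949 bed [-0.06    0.0004] F [-13.8649  -3.1732   3.4783] w 0.021008958301583065 tilt [-0.0008  0.001 ]
```

>>> arm_command(rows="0 0 -0.0003 0 0 0 0;0 0 -0.0006 0 0 0 0;-0.0002 0 -0.0006 0 0 0 0;-0.0004 0 -0.0006 0 0 0 0;-0.0006 0 -0.0006 0 0 0 0;-0.0008 0 -0.0006 0 0 0 0;-0.001 0 -0.0006 0 0 0 0;-0.0012 0 -0.0006 0 0 0 0")

```text
time: 19.32
eef_pos: [0.5333, 0.0317, 0.0623]
eef_rot: [-0.001, -0.112, 0.994, 0.001]
contact_force: [-13.6, -2.8, 0.0]
width: 0.0212
grasp_force: 58.8
```

```bash
python3 st.py; python3 plan.py|head -1
```

```text
t 19.32 bed [-0.0592  0.0005] z 0.0623 tip past edge mm 27.8 Fbed x,y,z -13.9 0.28 0.03 T [-0.56  2.2  -0.07]
t 19.32 pos [0.5333 0.0317 0.0623] phi 1.7949 bed [-0.0592  0.0005] F [-13.6149  -2.8383   0.0342] w 0.021224747209902303 tilt [-0.0016  0.001 ]
```

>>> arm_command(rows="-0.0003 0 0 0 0 0 0;-0.0006 0 0 0 0 0 0;-0.0009 0 0 0 0 0 0;-0.0012 0 0 0 0 0 0;-0.0015 0 0 0 0 0 0;-0.0018 0 0 0 0 0 0;-0.002 0 0 0 0 0 0;-0.002 0 0 0 0 0 0")

```text
time: 19.98
eef_pos: [0.5352, 0.0322, 0.0622]
eef_rot: [-0.001, -0.112, 0.994, 0.001]
contact_force: [-13.9, -2.9, 0.9]
width: 0.0215
grasp_force: 58.5
```

```bash
python3 st.py; python3 plan.py|head -1
```

```text
t 19.98 bed [-0.0572  0.0005] z 0.0622 tip past edge mm 29.8 Fbed x,y,z -14.18 0.27 0.88 T [-0.5   2.18 -0.03]
t 19.98 pos [0.5352 0.0322 0.0622] phi 1.795 bed [-0.0572  0.0005] F [-13.8753  -2.9163   0.8781] w 0.0214916295639412 tilt [-0.0018  0.001 ]
```

>>> arm_command(rows="0.0005 0 0.0001 0 0 0 0;0.001 0 0.0002 0 0 0 0;0.0013 0 0.0003 0 0 0 0;0.0015 0 0.0003 0 0 0 0;0.0015 0 0.0003 0 0 0 0;0.0015 0 0.0003 0 0 0 0;0.0015 0 0.0003 0 0 0 0;0.0015 0 0.0003 0 0 0 0")

```text
time: 20.65
eef_pos: [0.5355, 0.0318, 0.0623]
eef_rot: [0.001, -0.112, 0.994, 0.0]
contact_force: [-7.5, -4.1, -3.3]
width: 0.0214
grasp_force: 58.3
```

```bash
python3 st.py; python3 plan.py|head -1
python3 - <<'E'
from h import *
b=grab('scene','s9')[165:255,200:330]
a=cv2.imread('pics/s8.png')[165:255,200:330,::-1]
print('cover region diff vs s8', cv2.absdiff(b,a)[:,75:120].mean())
cv2.imwrite('pics/c9.png',cv2.resize(b,(780,540),interpolation=cv2.INTER_CUBIC)[:,:,::-1])
E
```

```text
t 20.65 bed [-0.057   0.0001] z 0.0623 tip past edge mm 30.0 Fbed x,y,z -8.22 -2.28 -3.29 T [-0.71  1.49 -0.26]
t 20.65 pos [0.5355 0.0318 0.0623] phi 1.7947 bed [-0.057   0.0001] F [-7.4976 -4.0609 -3.2857] w 0.021406507236635806 tilt [0.0018 0.0011]
cover region diff vs s8 1.6353086419753087
```

View pics/c9.png

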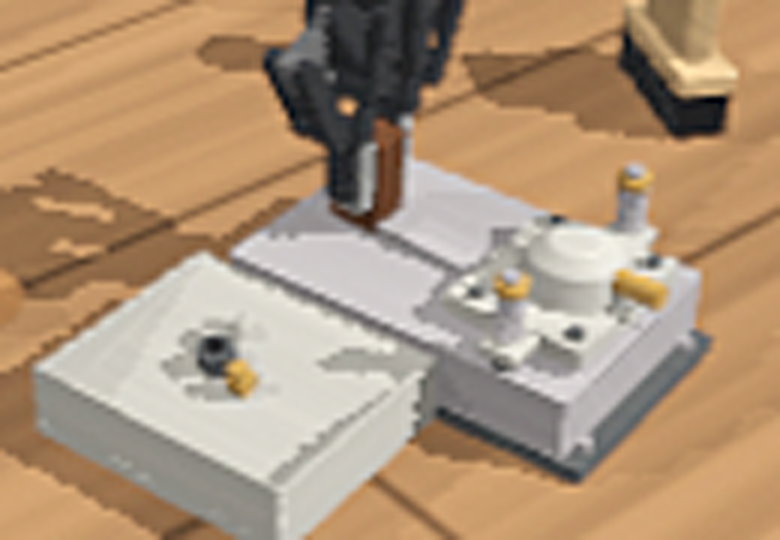

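The blade is under the middle of the cover, the cover looks unmoved and the brush stands upright. The grip rides about 0.4 mm high, so I'll settle it flat.

>>> arm_command(rows="0 0 0.0002 0 0 0 0;0 0 0.0004 0 0 0 0;0 0 0.0006 0 0 0 0;0 0 0.0006 0 0 0 0;0 0 0.0006 0 0 0 0;0 0 0.0006 0 0 0 0;0 0 0.0006 0 0 0 0;0 0 0.0006 0 0 0 0")

```text
time: 21.37
eef_pos: [0.5355, 0.0317, 0.0619]
eef_rot: [0.001, -0.112, 0.994, 0.0]
contact_force: [-9.4, -5.2, 0.1]
width: 0.0214
grasp_force: 58.7
```

```bash
python3 st.py; python3 plan.py|head -1
```

```text
t 21.37 bed [-0.0571  0.    ] z 0.0619 tip past edge mm 29.9 Fbed x,y,z -10.31 -2.94 0.13 T [-0.77  1.55 -0.18]
t 21.37 pos [0.5355 0.0317 0.0619] phi 1.7947 bed [-0.0571  0.    ] F [-9.3931 -5.1782  0.1338] w 0.021406186956250184 tilt [0.0017 0.001 ]
```

>>> arm_command(rows="0.0003 -0.0002 0 0 0 0 0;0.0006 -0.0004 0.0001 0 0 0 0;0.0007 -0.0005 0.0001 0 0 0 0;0.0007 -0.0005 0.0001 0 0 0 0;0.0007 -0.0005 0.0001 0 0 0 0;0.0007 -0.0005 0.0001 0 0 0 0;0.0007 -0.0005 0.0001 0 0 0 0;0.0007 -0.0005 0.0001 0 0 0 0")

```text
time: 22.03
eef_pos: [0.5356, 0.0315, 0.0619]
eef_rot: [0.002, -0.112, 0.994, 0.001]
contact_force: [-7.8, -2.1, -0.8]
width: 0.0215
grasp_force: 58.3
```

```bash
python3 st.py; python3 - <<'E'
from h import *
# lug check: full top view is partly hidden; zoom on the chute in the scene view
b=manip.grab_frame('scene')[205:245,200:280]
cv2.imwrite('pics/c10.png',cv2.resize(b,(800,400),interpolation=cv2.INTER_CUBIC)[:,:,::-1])
E
```

```text
t 22.03 bed [-0.057  -0.0002] z 0.0619 tip past edge mm 30.0 Fbed x,y,z -8.11 -0.31 -0.85 T [-0.35  1.38 -0.11]
```

View pics/c10.png

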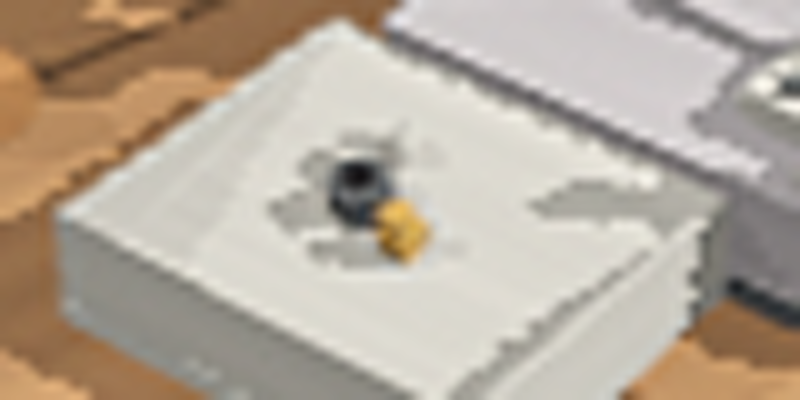

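The three shadows by the nut (358,190) match the nut, the bush (402,232) and the pale lug at about (415,150), so all three scraps are in the chute. The drag is 8 N with the blade flat and straight.

```bash
python3 -c "from station import manip;print(manip.hand_in())"
```

```text
the job is handed in; nothing more can be done
None
```

I handed the job in at about 22 s: the nut and bush are in the chute (the pale lug too, judging by its shadow), the brush stands upright on the bench, and the gripper holds the blade flat and straight, about 30 mm under the cover. The drag is about 8 N at rest; it was about 14 N while sliding in, above the 4 to 10 N you gave. I estimate the cover lifted about 0.2 to 0.3 mm; I did not measure it.

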